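Switch on the shop counter's lamp and vaporiser at the switchboard

TASK

Open the shop for the evening at the wooden switchboard on the counter: press the large main rocker switch fully on, then the small rocker in front of the globe lamp, then the small rocker in front of the bottle-shaped mosquito vaporiser. Leave the other two small rockers off, lift nothing and leave the plug-in things seated in their sockets, do not push aside or knock over anything else on the counter, and finish clear of everything.

Things in the scene. Friction and masses are not known exactly. Their poses are not given: they have to be found in the camera images.
- board: dark wooden box fixed to the counter, 170 (x) x 350 (y) x 50 mm high; origin at its underside's centre, its -x long edge to the robot, +y to the robot's left. At x = -45 mm: hinge lines of the white rockers, main at y = +135, small sw0 to sw3 at y = +60, 0, -60, -120 mm. Behind each small one, at x = +35, same y, its socket (41 mm square, 8 mm deep) holds one plug-in thing; which one varies
- main (a joint): angle of the large main rocker (64 x 36 mm): 0 off, 0.34 rad fully on, hard stops. All rockers are V-shaped, hinged across the middle along the board's y. Off, the near (-x) half slopes up 0.34 rad; press it straight down until it lies level, 10 mm above the board's top: on. Stays where left, no spring; about 2 to 5 N. Black frames round the rockers are 5 mm high
- main_press (a point): the point to press, on the middle line of the raised near half, 20 mm from the hinge line. It moves with the rocker: off it is 17 mm above the board's top, on 10 mm
- sw0 (a joint): angle of small rocker 0 (50 x 24 mm): 0 off, 0.34 rad fully on, hard stops; works like main, about 2 to 5 N
- sw0_press (a point): the point to press, on the middle line of the raised near half, 15.5 mm from the hinge line. It moves with the rocker: off it is 15 mm above the board's top, on 10 mm
- sw1 (a joint): angle of small rocker 1 (50 x 24 mm): 0 off, 0.34 rad fully on, hard stops; works like main, about 2 to 5 N
- sw1_press (a point): the point to press, on the middle line of the raised near half, 15.5 mm from the hinge line. It moves with the rocker: off it is 15 mm above the board's top, on 10 mm
- sw2 (a joint): angle of small rocker 2 (50 x 24 mm): 0 off, 0.34 rad fully on, hard stops; works like main, about 2 to 5 N
- sw2_press (a point): the point to press, on the middle line of the raised near half, 15.5 mm from the hinge line. It moves with the rocker: off it is 15 mm above the board's top, on 10 mm
- sw3 (a joint): angle of small rocker 3 (50 x 24 mm): 0 off, 0.34 rad fully on, hard stops; works like main, about 2 to 5 N
- sw3_press (a point): the point to press, on the middle line of the raised near half, 15.5 mm from the hinge line. It moves with the rocker: off it is 15 mm above the board's top, on 10 mm
- lamp: plug-in lamp: white globe of 44 mm on a short metal neck and square foot, top 60 mm above the board; loose in its socket, foot 39 mm square; origin at the centre of its underside, z up. Not to be lifted
- vaporiser: plug-in mosquito vaporiser: square foot with a white upright bottle of 28 mm that narrows to a neck, top 60 mm above the board; loose in its socket, foot 39 mm square; origin at the centre of its underside, z up. Not to be lifted
- charger: plain square charger block, 39 x 39 mm, top 44 mm above the board, with a small dark slot in the face towards the rockers; loose in its socket, foot 39 mm square; origin at the centre of its underside, z up. Not to be lifted
- blank: flat socket cover, 39 x 39 mm, 4 mm above the board, with a low ridge; loose in its socket, foot 39 mm square; origin at the centre of its underside, z up. Not to be lifted
- phone: black phone 160 (x) x 76 x 9 mm lying flat; loose bystander, leave alone; origin at the centre of its underside
- pen: pen 135 mm long (x), 9 mm thick, lying flat with a white clip; loose bystander, leave alone; origin at the centre of its underside
- matchbox: matchbox 36 x 52 x 15 mm lying on the board behind the main rocker; loose bystander, leave alone; origin at the centre of its underside
- packet: paper packet 60 x 85 x 22 mm; loose bystander, leave alone; origin at the centre of its underside
- tumbler: steel cup, 68 mm across, 85 mm high; loose bystander, leave alone; origin at the centre of its underside
- spray: closed bottle, 56 mm across, 160 mm high, standing behind the board; loose bystander, leave alone; origin at the centre of its underside
- jar: closed jar, 68 mm across, 100 mm high, standing behind the board; loose bystander, leave alone; origin at the centre of its underside

How it is judged (in metres and radians):
On the way, in this order (a step that is already met when the one before it is completed fails the run):
1. the main rocker is fully on (value of joint main above 0.3 rad), for 0.2 s.
2. the lamp's rocker is fully on too (value of joint main above 0.3 rad and ((y of lamp in the frame of board between 0.045 and 0.075 m and value of joint sw0 above 0.3 rad) or (y of lamp in the frame of board between -0.015 and 0.015 m and value of joint sw1 above 0.3 rad) or (y of lamp in the frame of board between -0.075 and -0.045 m and value of joint sw2 above 0.3 rad) or (y of lamp in the frame of board between -0.135 and -0.105 m and value of joint sw3 above 0.3 rad))), for 0.2 s.
3. the vaporiser's rocker is fully on too (all of step 2 and ((y of vaporiser in the frame of board between 0.045 and 0.075 m and value of joint sw0 above 0.3 rad) or (y of vaporiser in the frame of board between -0.015 and 0.015 m and value of joint sw1 above 0.3 rad) or (y of vaporiser in the frame of board between -0.075 and -0.045 m and value of joint sw2 above 0.3 rad) or (y of vaporiser in the frame of board between -0.135 and -0.105 m and value of joint sw3 above 0.3 rad))), for 0.2 s.
At the end, for the whole second after the job is handed in: The main rocker and the rockers in front of the lamp and the vaporiser are fully on (above 0.30 of 0.34 rad), those of the charger and the blank cover off (below 0.10 rad), all four plug-in things still in their sockets (within 15 mm) (all of step 3 and ((y of charger in the frame of board between 0.045 and 0.075 m and value of joint sw0 below 0.1 rad) or (y of charger in the frame of board between -0.015 and 0.015 m and value of joint sw1 below 0.1 rad) or (y of charger in the frame of board between -0.075 and -0.045 m and value of joint sw2 below 0.1 rad) or (y of charger in the frame of board between -0.135 and -0.105 m and value of joint sw3 below 0.1 rad)) and ((y of blank in the frame of board between 0.045 and 0.075 m and value of joint sw0 below 0.1 rad) or (y of blank in the frame of board between -0.015 and 0.015 m and value of joint sw1 below 0.1 rad) or (y of blank in the frame of board between -0.075 and -0.045 m and value of joint sw2 below 0.1 rad) or (y of blank in the frame of board between -0.135 and -0.105 m and value of joint sw3 below 0.1 rad))); the robot touches nothing.
It fails at once if the rocker of the charger or of the blank cover is switched on (past 0.20 rad) (((y of charger in the frame of board between 0.045 and 0.075 m and value of joint sw0 above 0.2 rad) or (y of charger in the frame of board between -0.015 and 0.015 m and value of joint sw1 above 0.2 rad) or (y of charger in the frame of board between -0.075 and -0.045 m and value of joint sw2 above 0.2 rad) or (y of charger in the frame of board between -0.135 and -0.105 m and value of joint sw3 above 0.2 rad)) or ((y of blank in the frame of board between 0.045 and 0.075 m and value of joint sw0 above 0.2 rad) or (y of blank in the frame of board between -0.015 and 0.015 m and value of joint sw1 above 0.2 rad) or (y of blank in the frame of board between -0.075 and -0.045 m and value of joint sw2 above 0.2 rad) or (y of blank in the frame of board between -0.135 and -0.105 m and value of joint sw3 above 0.2 rad))).
It fails at once if a small rocker is switched on (past 0.20 rad) before the main one (value of joint main below 0.2 rad and value of joint any of sw0, sw1, sw2, sw3 above 0.2 rad).
It fails at once if the vaporiser's rocker is switched on before the lamp's (((y of vaporiser in the frame of board between 0.045 and 0.075 m and value of joint sw0 above 0.2 rad) or (y of vaporiser in the frame of board between -0.015 and 0.015 m and value of joint sw1 above 0.2 rad) or (y of vaporiser in the frame of board between -0.075 and -0.045 m and value of joint sw2 above 0.2 rad) or (y of vaporiser in the frame of board between -0.135 and -0.105 m and value of joint sw3 above 0.2 rad)) and ((y of lamp in the frame of board between 0.045 and 0.075 m and value of joint sw0 below 0.2 rad) or (y of lamp in the frame of board between -0.015 and 0.015 m and value of joint sw1 below 0.2 rad) or (y of lamp in the frame of board between -0.075 and -0.045 m and value of joint sw2 below 0.2 rad) or (y of lamp in the frame of board between -0.135 and -0.105 m and value of joint sw3 below 0.2 rad))).
It fails at once if a plug-in thing is lifted, tipped or pulled out (moved more than 6 mm) (distance of any of lamp, vaporiser, charger, blank from where it was at the start of the episode above 0.006 m).
It fails at once if a bystander is carried, lifted or pushed aside (more than 25 mm) or knocked over (distance of any of phone, pen, matchbox, packet, tumbler, spray, jar from where it was at the start of the episode above 0.025 m or angle between any of phone, pen, matchbox, packet, tumbler, spray, jar's own z axis and vertical above 0.6 rad).
It also fails if it takes over 38 s, if anything falls off the work surface, if the arm or the gripper's body presses on something with over 40 N, if the wrist force passes 120 N, or if a joint passes its speed limit or range.

ROBOT

A 6-joint arm with a two-finger parallel gripper is mounted at the origin on the work surface. World frame = base frame: x ahead of the robot, y to its left, z up, the work surface at z = 0. Lengths are in mm, angles in rad, forces in N, time in s.
With the tool pointing down it reaches from about 350 to 975 mm from the base axis. Payload 7.1 kg.
Tool frame: the origin (TCP) lies at the very end of the fingers, on their centre line; the grasp point (between the pads) lies 19 mm behind it (ctrl.grasp_offset is the distance from the TCP to the grasp point, in mm); z points along the fingers, y is the line along which they close (so a half turn about z gives the same grasp; the last joint's range is limited). The gripper opens to 88 mm and grips with 3 to 60 N. Pads are 20 mm wide; open, the fingers measure 115 mm over their backs; the gripper's body (75 mm by 178 mm) begins 61 mm behind the grasp point.
Start: joints at [1.29, 0.423, 1.63, -0, 1.089, -0.019], TCP at [161.731, 603.695, 222.675] pointing down, gripper open.
Joint ranges: [-3, 3], [-0.9, 2.11], [0.09, 2.58], [-1.31, 4.45], [0.11, 2.69], [-2.54, 2.54]. Speed limits (rad/s): [2.39, 2.39, 3.01, 3.14, 3.14, 3.14].

INTERFACE

Orientations are given as a rotation vector (axis times angle).
In Python, from workcell import ctrl, viewer, ticket, models gives the robot as it stands.
- The arm moves only by the tool play_rows, never from a script. Its arguments are lists of equal length, an entry for each row: "dp": the shift along the world's x, y, z in mm, a list of three; "yaw": the turn about the world's z in degrees. In form: {"dp": [[tx, ty, tz], ...], "yaw": [yaw, ...]}. A call has 1 to 8 rows; each row shifts and turns the commanded pose from where the row before left it; what a row does not reach is not made up. A row lasts 1/12 s, in which the tool goes at most 41.7 mm and 7.16 degrees, less where a joint would pass 70% of its speed; a pose out of reach is approached as far as the arm can. A call is refused whole if a number of a shift passes 41.7 or a number of a turn 7.16, either way. A call with a gripper value outside its range is refused whole. "gripper" is the closure, from 0 (fully open) to 1 (shut), set as the call begins (left out, the last holds). The fingers move at their own pace and stop on an object; the grip force is fixed at half the most. Time passes only in rows, so rows that do not move let the fingers close. It gives the time, the measured TCP pose, the force, the opening and the grip force at its end, in the units of the state.
- ctrl.get_obs(): the state, without advancing time (a new reading comes with each control period).
- viewer.get_image(name): name is "scene" or "top"; returns a dict with "pixels" (400x640x3 uint8, red, green, blue), "range_z" (400x640 float32, mm along the optical axis (not along the pixel's ray), 0 where there is no reading), "fx", "fy", "cx", "cy" (pixels), "T" (4x4, takes a point from camera to world coordinates). Camera axes: x right, y up, looking along -z (the intrinsics and any distortion apply to the point x, -y, -z); pixel columns grow to the right and rows downward; lengths in mm; the calibration is good to about 2 mm. A picture is of the moment at which its call begins.
- ticket.close_job(): hands the job in; it is judged then, once.
Trained networks look in a picture, given as the dict that the camera call returned (one of the last four; its "shot" number tells which), for a name from the list of things; names that differ only in an ending like _2 or _b are one class to them, and where a whole thing is asked for, a point or a joint stands for the part that bears it (a point fixed in the world has none). Each returns a list of dicts, best first, with "conf" (0 to 1); they miss things now and then, are a little off and sometimes report something else, mostly with a low value. They report only what shows in the picture. A call takes as long as a camera call.
- models.look_for(picture, name): "bbox" ([centre column, centre row, width, height] in pixels, round what is visible of it).
- models.landmark_of(picture, name): "location" ([column, row] in pixels: a listed point, or the origin of a listed thing).
The state is a dict: "t": time; "qpos": joint angles; "qvel": joint speeds; "joint_torque": joint torques, N m; "ee_pos": TCP position; "orientation": TCP orientation; "ft_force": force on the tool from outside, world axes, zero at the start; "moment": the same for the moment, N m; "width": finger opening in mm; "grasp_force": force on a finger pad.
Only numpy, scipy, OpenCV 4.12 (cv2) and the standard library are available. Lean on these libraries where they do the work, as an engineer would, in place of code of your own. Each camera call takes 0.05 s, during which the arm holds its last target. There are 200 camera calls.

## Working session

There is one attempt and no reset: what is moved stays moved. The work goes in short steps, Python scripts to look and compute and a tool call to move; the robot and the scene stay as the last step left them, time stands still between calls to the robot, and variables do not carry over. Pictures are saved under pics/ and viewed, at most 10 in all, crops included, and the job is handed in when it is done.

Besides the shell and the picture viewer there is one more tool, called in YAML: its name, and indented under it one key for each argument. play_rows: Moves the arm, as the interface text tells. Its arguments: {"type":"object","properties":{"dp":{"type":"array"},"yaw":{"type":"array"},"gripper":{"type":"number"}},"required":["dp","yaw"]}

```bash
mkdir -p pics
cat > h.py <<'E'
import numpy as np, cv2
from workcell import ctrl, viewer, ticket, models
def world(p,c,r,z=None):
    """pixel -> world; depth from range_z, or intersect plane z"""
    T=np.array(p["T"]); d=np.array([(c-p["cx"])/p["fx"],-(r-p["cy"])/p["fy"],-1.])
    if z is None:
        return (T@np.r_[d*p["range_z"][int(round(r)),int(round(c))],1])[:3]
    w=T[:3,:3]@d; return T[:3,3]+w*(z-T[2,3])/w[2]
def pic(n,f):
    p=viewer.get_image(n); cv2.imwrite(f"pics/{f}.png",p["pixels"][:,:,::-1]); return p
E
python3 - <<'E'
from h import *
o=ctrl.get_obs(); print(o["t"],o["ee_pos"],o["orientation"],o["width"])
for n in("top","scene"):
    p=pic(n,n+"0"); print(n,[k for k in p],np.round(p["T"],2).tolist())
    for k in "board main_press sw0_press sw1_press sw2_press sw3_press lamp vaporiser charger blank".split():
        for l in models.landmark_of(p,k)[:2]:
            c,r=l["location"]; print(k,round(l["conf"],2),np.round([c,r]),np.round(world(p,c,r)) if 0<=c<639 and 0<=r<399 else "")
E
```

```text
0.0 [161.58696364 603.177436   221.91393908] [-4.10086771e-01 -3.11448604e+00  2.30733032e-03] 88.15427320247215
top ['pixels', 'range_z', 'fx', 'fy', 'cx', 'cy', 'T', 'shot'] [[0.01, 0.99, -0.12, 467.35], [-1.0, 0.01, 0.01, 40.6], [0.01, 0.12, 0.99, 885.99], [0.0, 0.0, 0.0, 1.0]]
board 0.75 [330. 187.] [586.  11.  51.]
main_press 0.74 [257. 195.] [565. 159.  68.]
main_press 0.29 [359. 256.] [445. -53.   7.]
sw0_press 0.82 [295. 204.] [548.  82.  62.]
sw1_press 0.76 [321. 211.] [535.  29.  65.]
sw2_press 0.81 [349. 218.] [521. -28.  67.]
sw3_press 0.84 [380. 228.] [503. -89.  66.]
sw3_press 0.33 [379. 136.] [683. -83. 104.]
lamp 0.93 [305. 163.] [626.  62. 103.]
vaporiser 0.69 [386. 185.] [587. -98.  91.]
charger 0.82 [359. 177.] [601. -43.  97.]
blank 0.9 [330. 169.] [623.  11.  54.]
scene ['pixels', 'range_z', 'fx', 'fy', 'cx', 'cy', 'T', 'shot'] [[-0.76, -0.4, 0.5, 1145.92], [0.64, -0.5, 0.58, 705.97], [0.02, 0.77, 0.64, 772.2], [0.0, 0.0, 0.0, 1.0]]
board 0.56 [305. 216.] [651.  86.  85.]
main_press 0.92 [356. 224.] [564. 161.  64.]
sw0_press 0.77 [338. 202.] [533.  67.  53.]
sw0_press 0.52 [292. 209.] [638.  19.  54.]
sw1_press 0.68 [325. 190.] [538.  22.  64.]
sw2_press 0.59 [318. 178.] [518. -28.  64.]
sw3_press 0.49 [308. 166.] [506. -86.  64.]
lamp 0.75 [305. 223.] [651.  84.  62.]
lamp 0.65 [343. 201.] [518.  69.  50.]
vaporiser 0.64 [274. 182.] [627. -69.  78.]
```

View pics/top0.png

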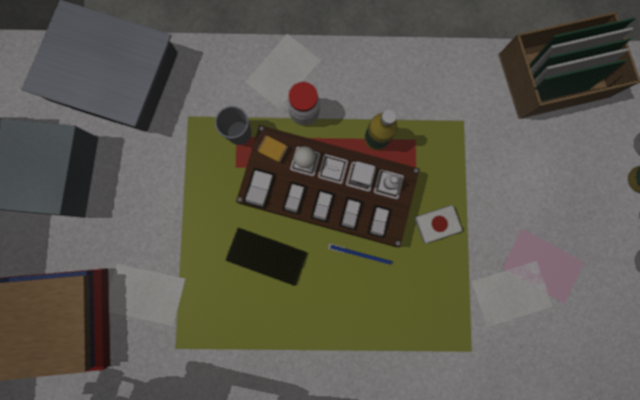

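View pics/scene0.png

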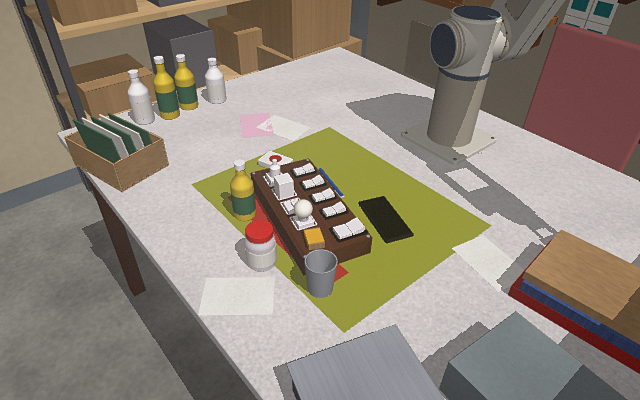

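The top view shows, from left to right, the main rocker at (258,190) with the matchbox behind it. Then come sw0 with the lamp (305,158), sw1 with the blank (333,167), sw2 with the charger (361,175), and sw3 with the vaporiser (391,182). The phone is at (267,256) and the pen at (360,254). Next I'll fit the board pose and check it on an enlarged crop.

```bash
cat > fit.py <<'E'
from h import *
from scipy.optimize import least_squares
M={"main_press":(-65,135,67),**{f"sw{i}_press":(-60.5,60-60*i,65) for i in range(4)}}
def b2w(q,b): c,s=np.cos(q[2]),np.sin(q[2]); return np.array([q[0]+c*b[0]-s*b[1],q[1]+s*b[0]+c*b[1],b[2]])
def proj(p,w):
    v=np.linalg.inv(p["T"])@np.r_[w,1]; return np.array([p["cx"]-p["fx"]*v[0]/v[2],p["cy"]+p["fy"]*v[1]/v[2]])
E
python3 - <<'E'
from fit import *
ps={n:viewer.get_image(n) for n in("top","scene")}
obs=[]
for n,p in ps.items():
    print(n,p["fx"],p["cx"],p["cy"])
    for k in M:
        l=models.landmark_of(p,k)
        if l: obs.append((n,k,np.array(l[0]["location"])))
def fit(ns):
    O=[o for o in obs if o[0] in ns]
    f=lambda q:np.concatenate([proj(ps[n],b2w(q,M[k]))-x for n,k,x in O])
    r=least_squares(f,[580,10,-.25],loss="soft_l1"); return r.x,np.round(r.fun.reshape(-1,2),1)
for ns in(["top"],["scene"],["top","scene"]):
    q,e=fit(ns); print(ns,np.round(q,3),e.tolist())
# board top points from depth: top-plane rectangle
p=ps["top"]; R,C=np.mgrid[100:260,220:440]; 
W=np.array([world(p,c,r) for r,c in zip(R.ravel(),C.ravel())]); px=p["pixels"][R.ravel(),C.ravel()].astype(int)
m=(W[:,2]>42)&(np.hypot(*(W[:,:2]-q[:2]).T)<205)
m&=(abs((W[:,:2]-q[:2])@[np.cos(q[2]),np.sin(q[2])])<95)
print("z board",np.median(W[m,2]))
mask=m.reshape(R.shape).astype(np.uint8)
lab=cv2.connectedComponents(mask)[1]; big=np.argmax(np.bincount(lab[lab>0])); mm=(lab==big).ravel()
print("rect",cv2.minAreaRect(W[mm][:,:2].astype(np.float32)))
for n,c0,r0 in(("top",220,110),("scene",230,140)):
    p=ps[n]; s=4; im=cv2.resize(p["pixels"][r0:r0+150,c0:c0+200,::-1],None,fx=s,fy=s,interpolation=cv2.INTER_CUBIC)
    im=cv2.convertScaleAbs(im,alpha=1.6 if n=="top" else 1)
    P=lambda b:tuple(int(v) for v in (proj(p,b2w(q,b))-[c0,r0]+.5)*s)
    for k in M: cv2.circle(im,P(M[k]),3,(0,0,255),-1)
    cr=[P((x,y,50)) for x,y in((-85,-175),(85,-175),(85,175),(-85,175))]
    cv2.polylines(im,[np.array(cr)],True,(0,255,0),1); cv2.imwrite(f"pics/{n}1.png",im)
E
```

```text
top 407.2801467761353 319.93148465756025 193.63338829521598
scene 463.9149270885905 320.40924042810644 207.4219990067831
['top'] [ 5.91536e+02  1.25600e+01 -2.57000e-01] [[0.6, 1.1], [-2.1, -0.7], [2.8, -2.3], [-0.7, 0.8], [0.0, 0.2]]
['scene'] [ 5.92636e+02  1.39890e+01 -2.14000e-01] [[-0.2, -1.1], [0.2, 0.6], [-0.4, 1.0], [0.9, -1.4], [-0.2, 0.6]]
['top', 'scene'] [ 5.91633e+02  1.32360e+01 -2.40000e-01] [[0.5, 2.3], [-2.0, -0.1], [3.0, -2.2], [-0.4, 0.4], [0.4, -0.8], [-1.1, -0.5], [0.0, 0.8], [-0.0, 1.0], [1.9, -1.5], [1.2, 0.3]]
z board 51.98668226369335
rect ((592.0706787109375, 16.01617431640625), (351.043701171875, 170.67669677734375), 75.31486511230469)
```

View pics/top1.png

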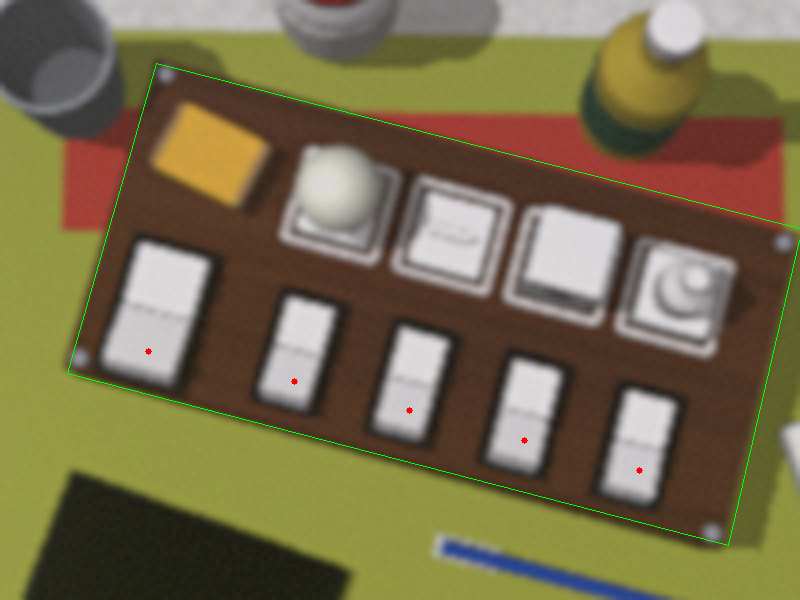

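View pics/scene1.png

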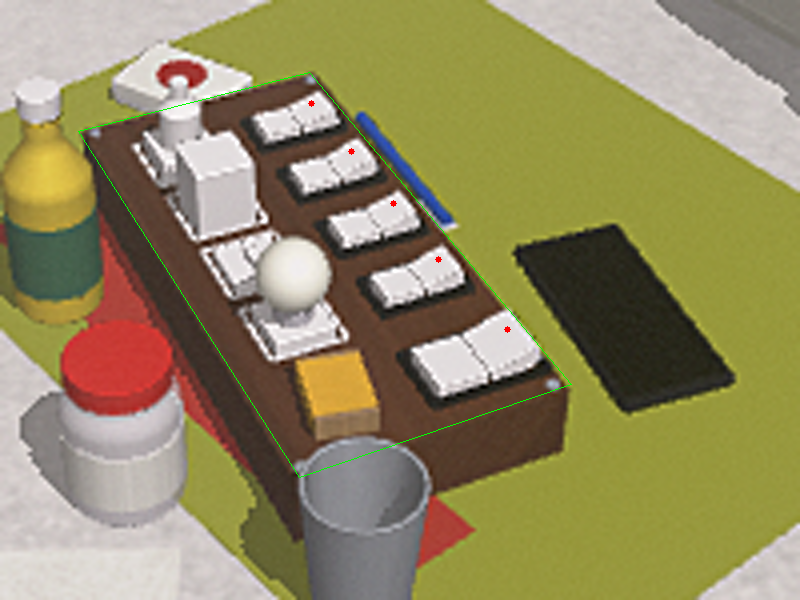

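Fit confirmed: board at about (592, 15) mm, yaw -0.256 rad, with the lamp on sw0 and the vaporiser on sw3. The tool's closing line already lies along the board's y. I'll shut the fingers and travel above the main rocker.

play_rows:
  dp:
    - [25,-28,0]
    - [25,-28,0]
    - [25,-28,0]
    - [25,-28,0]
    - [25,-28,0]
    - [25,-28,0]
    - [25,-28,0]
    - [25,-28,0]
  yaw: [0,0,0,0,0,0,0,0]
  gripper: 1

```text
t: 2.37
ee_pos: [362.7, 378.3, 222.9]
orientation: [0.41, 3.114, 0.001]
ft_force: [0.5, -0.0, 0.7]
width: 38.1
grasp_force: 0.0
```

play_rows:
  dp:
    - [25,-28,0]
    - [25,-28,0]
    - [25,-28,0]
    - [25,-28,0]
    - [25,-28,0]
    - [25,-28,0]
    - [25,-28,0]
    - [0,0,0]
  yaw: [0,0,0,0,0,0,0,0]

```text
t: 3.03
ee_pos: [540.7, 179.6, 223.0]
orientation: [0.416, 3.111, -0.001]
ft_force: [-0.4, -0.2, -0.2]
width: 0.6
grasp_force: 0.0
```

play_rows:
  dp:
    - [22,-18,-10]
    - [0,0,-40]
    - [0,0,-40]
    - [0,0,-30]
    - [0,0,-17]
    - [0,0,0]
    - [0,0,0]
  yaw: [0,0,0,0,0,0,0]

```text
t: 3.62
ee_pos: [558.0, 165.9, 85.1]
orientation: [-0.41, -3.113, 0.001]
ft_force: [0.8, 0.9, 1.5]
width: 0.5
grasp_force: 0.0
```

Run:
```python
from h import *
o=ctrl.get_obs(); print(o["ee_pos"],o["width"])
for n,c0,r0 in(("top",220,110),("scene",230,140)):
    p=viewer.get_image(n); im=p["pixels"][r0:r0+150,c0:c0+200,::-1]
    cv2.imwrite(f"pics/{n}2.png",cv2.convertScaleAbs(cv2.resize(im,None,fx=4,fy=4,interpolation=cv2.INTER_CUBIC),alpha=1.6 if n=="top" else 1))
```

```text
[558.03589594 165.93079217  85.14073052] 0.4813984058726133
```

View pics/scene2.png

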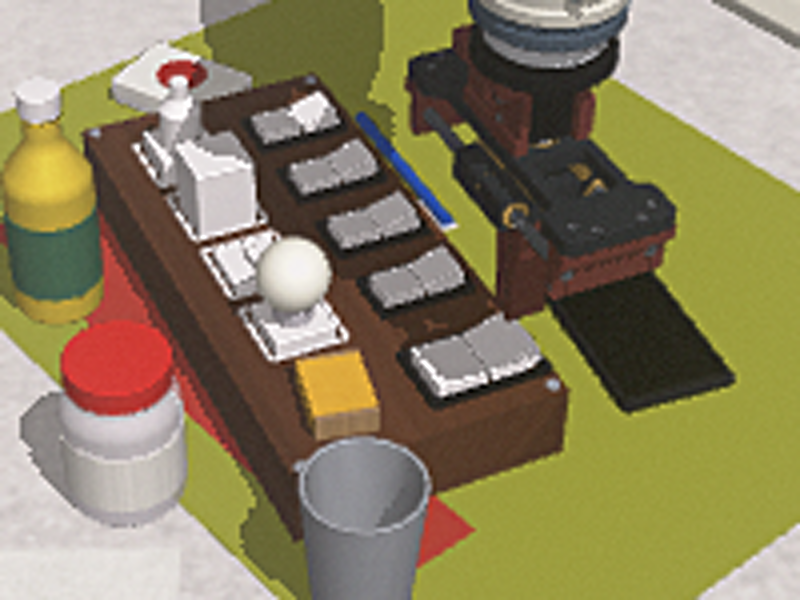

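The gripper is shut in the scene view, with its tips at about crop (520,312). I'll check that against the projected TCP before pressing.

Run:
```python
from fit import *
o=ctrl.get_obs(); p=viewer.get_image("scene"); print((proj(p,o["ee_pos"])-[230,140]+.5)*4, (proj(p,np.r_[563,162,67])-[230,140]+.5)*4)
```

```text
[519.2857831  308.40607605] [507.29740914 333.53312887]
```

View pics/top2.png

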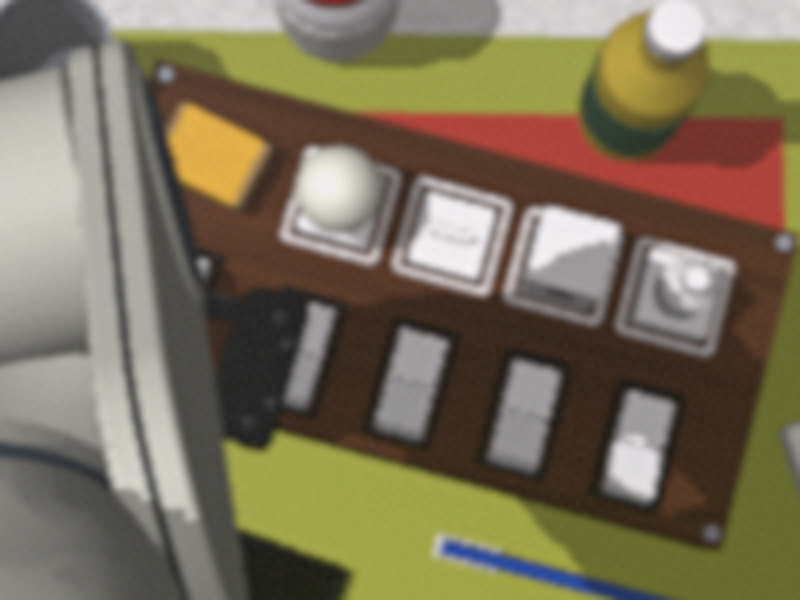

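The TCP projection matches the image. The top view shows the gripper over the main rocker, clear of sw0's press area. Next I'll centre it and press in small steps.

play_rows:
  dp:
    - [5,-4,-10]
    - [0,0,-4]
    - [0,0,-4]
    - [0,0,-3]
    - [0,0,-3]
    - [0,0,-1]
    - [0,0,0]
  yaw: [0,0,0,0,0,0,0]

```text
t: 4.35
ee_pos: [563.5, 161.7, 60.5]
orientation: [-0.41, -3.114, 0.0]
ft_force: [0.1, 0.1, 0.7]
width: 0.5
grasp_force: 0.0
```

play_rows:
  dp:
    - [0,0,-1]
    - [0,0,-1]
    - [0,0,0]
  yaw: [0,0,0]

```text
t: 4.6
ee_pos: [563.7, 161.7, 60.2]
orientation: [-0.41, -3.115, 0.0]
ft_force: [-6.5, -1.2, 16.5]
width: 0.1
grasp_force: 8.5
```

The 16 N reaction with the TCP at z = 60 means it is on the stop. Now I'll rise and cross to sw0.

play_rows:
  dp:
    - [0,0,0]
    - [0,0,12]
    - [0,0,20]
    - [-5,-25,0]
    - [-5,-25,0]
    - [-5,-24,0]
    - [0,0,0]
    - [0,0,0]
  yaw: [0,0,0,0,0,0,0,0]

```text
t: 5.27
ee_pos: [548.9, 86.8, 91.0]
orientation: [0.413, 3.114, 0.0]
ft_force: [-0.1, 0.8, 0.6]
width: 0.4
grasp_force: 0.0
```

Run:
```python
from fit import *
o=ctrl.get_obs(); print(o["ee_pos"],o["ft_force"])
p=viewer.get_image("scene"); im=p["pixels"][140:290,230:430,::-1]
cv2.imwrite("pics/scene3.png",cv2.resize(im,None,fx=4,fy=4,interpolation=cv2.INTER_CUBIC))
```

```text
[548.86518024  86.84001126  90.95498808] [-0.07758865  0.84735654  0.61433368]
```

View pics/scene3.png

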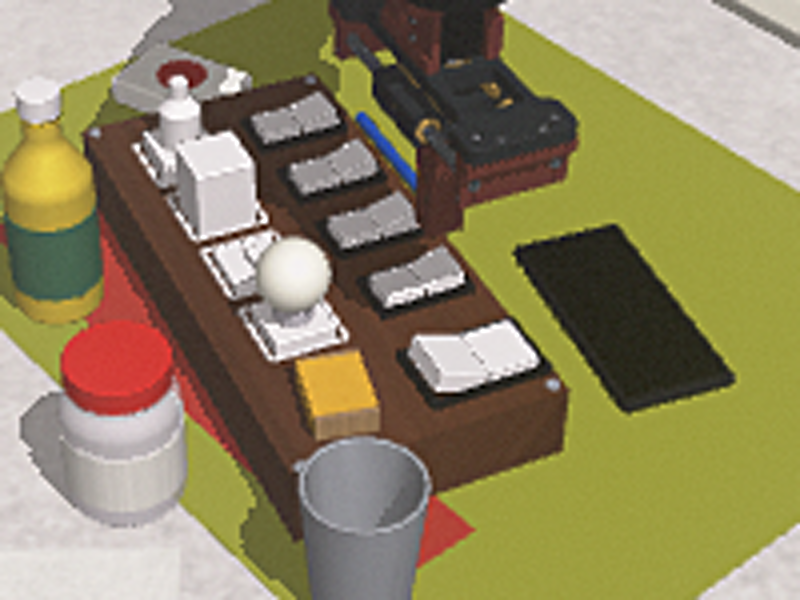

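The main rocker at (475,355) is now tilted the other way, near half level, so it is on. The gripper hangs above sw0. Pressing sw0.

play_rows:
  dp:
    - [0,1,-14]
    - [0,0,-5]
    - [0,0,-4]
    - [0,0,-3]
    - [0,0,-3]
    - [0,0,-2]
    - [0,0,-1]
    - [0,0,0]
  yaw: [0,0,0,0,0,0,0,0]

```text
t: 5.98
ee_pos: [548.5, 89.2, 60.2]
orientation: [-0.41, -3.114, -0.001]
ft_force: [-7.9, 2.1, 18.6]
width: 0.5
grasp_force: 9.1
```

play_rows:
  dp:
    - [0,0,-1]
    - [0,0,0]
  yaw: [0,0]

```text
t: 6.15
ee_pos: [548.5, 89.2, 60.0]
orientation: [-0.41, -3.114, -0.001]
ft_force: [-10.6, 2.7, 28.3]
width: 0.6
grasp_force: 13.9
```

On the stop. Now to sw3.

play_rows:
  dp:
    - [0,0,12]
    - [0,0,20]
    - [-9,-35,0]
    - [-9,-35,0]
    - [-9,-35,0]
    - [-9,-35,0]
    - [-9,-35,0]
    - [0,0,0]
  yaw: [0,0,0,0,0,0,0,0]

```text
t: 6.82
ee_pos: [502.8, -90.9, 89.9]
orientation: [0.416, 3.113, -0.002]
ft_force: [-0.9, -0.4, 0.4]
width: 0.6
grasp_force: 0.0
```

play_rows:
  dp:
    - [0,0,0]
    - [0,0,0]
  yaw: [0,0]

```text
t: 6.98
ee_pos: [504.2, -86.4, 89.9]
orientation: [0.411, 3.114, 0.0]
ft_force: [0.7, -0.5, -0.5]
width: 0.4
grasp_force: 0.0
```

Run:
```python
from fit import *
o=ctrl.get_obs(); print(o["ee_pos"],o["ft_force"])
p=viewer.get_image("scene"); im=p["pixels"][140:290,230:430,::-1]
cv2.imwrite("pics/scene4.png",cv2.resize(im,None,fx=4,fy=4,interpolation=cv2.INTER_CUBIC))
```

```text
[504.23742398 -86.37976101  89.88829752] [ 0.7337793  -0.53391265 -0.47888615]
```

View pics/scene4.png

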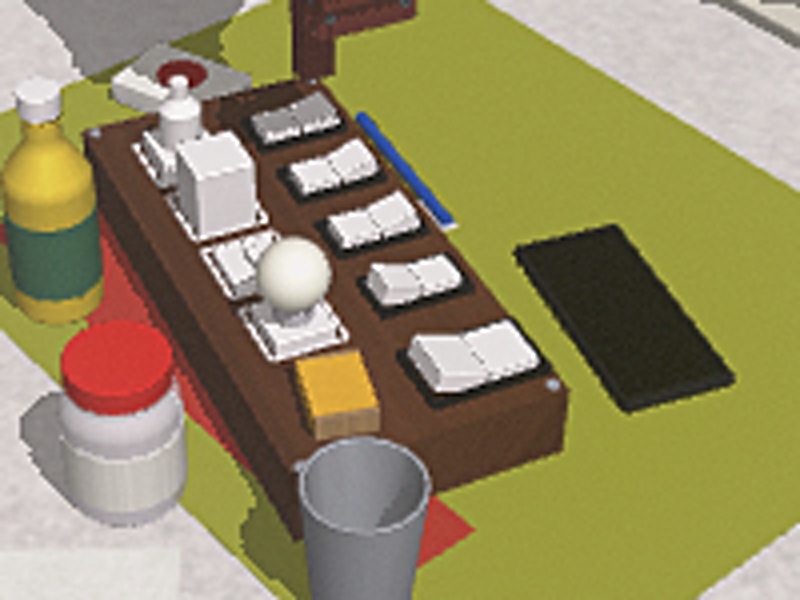

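The main rocker (475,355) and sw0 (415,280) are on. sw1 and sw2 are still off, and the gripper is above sw3. Pressing sw3.

play_rows:
  dp:
    - [-1,0,-13]
    - [0,0,-5]
    - [0,0,-4]
    - [0,0,-3]
    - [0,0,-3]
    - [0,0,-2]
    - [0,0,-1]
    - [0,0,0]
  yaw: [0,0,0,0,0,0,0,0]

```text
t: 7.7
ee_pos: [502.5, -85.7, 60.1]
orientation: [-0.41, -3.114, -0.001]
ft_force: [-7.0, 5.4, 21.1]
width: 0.6
grasp_force: 10.8
```

play_rows:
  dp:
    - [0,0,-1]
    - [0,0,0]
    - [0,0,0]
  yaw: [0,0,0]

```text
t: 7.95
ee_pos: [502.5, -85.7, 60.0]
orientation: [-0.41, -3.114, -0.001]
ft_force: [-9.9, 5.9, 32.7]
width: 0.6
grasp_force: 16.3
```

play_rows:
  dp:
    - [0,0,12]
    - [0,0,30]
    - [0,0,40]
    - [0,0,40]
    - [-15,0,20]
    - [-15,0,0]
    - [0,0,0]
    - [0,0,0]
  yaw: [0,0,0,0,0,0,0,0]

```text
t: 8.62
ee_pos: [472.8, -86.3, 199.9]
orientation: [0.41, 3.114, -0.0]
ft_force: [0.1, 0.2, -0.1]
width: 0.6
grasp_force: 0.0
```

Run:
```python
from fit import *
o=ctrl.get_obs(); print(o["ee_pos"],o["ft_force"])
p=viewer.get_image("scene"); im=p["pixels"][140:290,230:430,::-1]
cv2.imwrite("pics/scene5.png",cv2.resize(im,None,fx=4,fy=4,interpolation=cv2.INTER_CUBIC))
```

```text
[472.79382547 -86.34159666 199.93102779] [ 0.12750638  0.22240501 -0.10248089]
```

View pics/scene5.png

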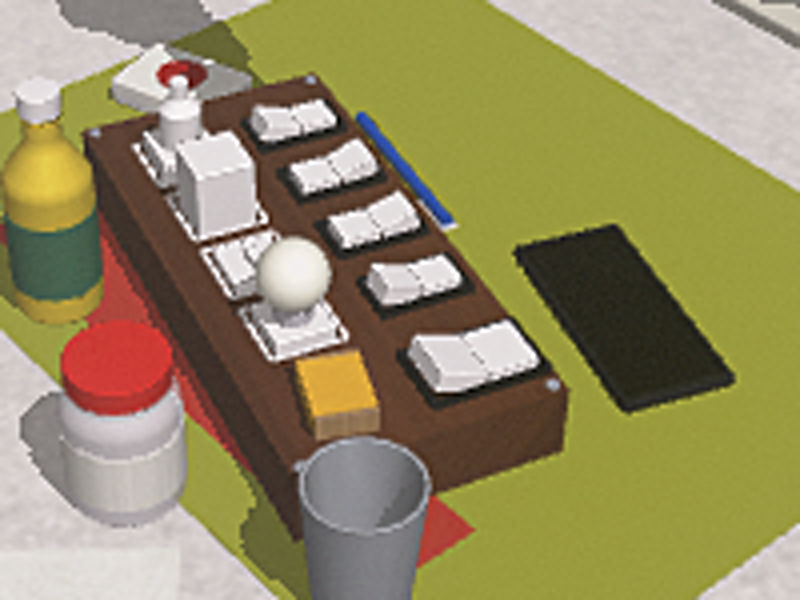

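The main rocker, sw0 (415,280) and sw3 (293,120) are on, and sw1 and sw2 are off. Nothing else has moved and the arm is clear.

```bash
python3 -c "
from workcell import ticket; print(ticket.close_job())"
```

```text
the job is handed in; nothing more can be done
None
```

I pressed the main rocker on, then the lamp's (sw0), then the vaporiser's (sw3). The last picture shows the other two off, nothing else visibly moved and the arm clear; the job is handed in, but no verdict came back.

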